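# Straighten the key stands against the stop rail

### The job

Pick up the wooden straightedge by its handle and, with its long edge, push the four key stands back together until the whole row, end to end, is pressed home in a straight line against the stop rail; keep the press on for about a second at roughly 12 newtons, and never load the stop with more than 20. Then lay the straightedge flat back on its rest board, square with it, and let go. Do not touch the stands with the gripper, tip them, or disturb the bowl, bell or lock plate.

Things in the scene. Friction and masses are not known exactly. Their poses are not given: they have to be found in the camera images.
- stop: Adjustable stop, fixed to the bench: dark wooden backboard 300 mm wide (its y), 16 mm thick, 55 mm high (67 with its brass screws), with the stop rail parallel in front of it (see point rail_zone). Origin on the bench, at the middle of the backboard's front face; x is the push direction, away from the robot, square to the rail; y to the left along the board; z up.
- rail_zone (a point): Point on the bench fixed 50 mm before the backboard, in the middle of the zone where the stop rail may be clamped. The rail is 270 mm wide (stop's y), centred on the stop, 27 mm high. Its front face lies up to 20 mm before or behind this point; where is not reported and must be felt. It is rigid under a push.
- stand1: Key stand 1 of 4: loose beech block 44 mm deep (x), 40 wide (y), 24 high, 0.08 to 0.17 kg, upright iron key bow on top, 38 mm high in all. Origin: centre of underside. Starts near y = -78 mm in the stop's frame, 105 to 145 mm before the stop's origin, turned up to 0.1 rad. Sliding, all four drag 1 to 6 N together. Home, its far face (x = +22 mm) touches the rail.
- stand2: Key stand 2 of 4: loose beech block 44 mm deep (x), 40 wide (y), 24 high, 0.08 to 0.17 kg, upright iron key bow on top, 38 mm high in all. Origin: centre of underside. Starts near y = -26 mm in the stop's frame, 105 to 145 mm before the stop's origin, turned up to 0.1 rad. Sliding, all four drag 1 to 6 N together. Home, its far face (x = +22 mm) touches the rail.
- stand3: Key stand 3 of 4: loose beech block 44 mm deep (x), 40 wide (y), 24 high, 0.08 to 0.17 kg, upright iron key bow on top, 38 mm high in all. Origin: centre of underside. Starts near y = 26 mm in the stop's frame, 105 to 145 mm before the stop's origin, turned up to 0.1 rad. Sliding, all four drag 1 to 6 N together. Home, its far face (x = +22 mm) touches the rail.
- stand4: Key stand 4 of 4: loose beech block 44 mm deep (x), 40 wide (y), 24 high, 0.08 to 0.17 kg, upright iron key bow on top, 38 mm high in all. Origin: centre of underside. Starts near y = 78 mm in the stop's frame, 105 to 145 mm before the stop's origin, turned up to 0.1 rad. Sliding, all four drag 1 to 6 N together. Home, its far face (x = +22 mm) touches the rail.
- straightedge: Loose wooden straightedge, 0.3 kg: bar 250 mm long (its y), 20 mm thick (x), 24 mm high, with an upright handle in its middle (see point handle). Origin: centre of the bar's underside, z up. Askew to the rail, it presses on one end of the row only: felt as a turning moment about the vertical.
- handle (a point): Grasp point of the straightedge's handle, 53 mm above the bar's underside. The handle is a flat upright wooden fin along the bar, 12 mm thick (x), 110 mm long (y), from the bar's top at 24 mm up to 77 mm. Grasp from above across its 12 mm (fingers closing along the straightedge's x, the push direction); fingertips then clear the bar's top by some 10 mm.
- rest: Rest board for the straightedge, fixed on the bench: flat dark wood 60 mm (x) by 300 mm (y), 4 mm thick. Origin at the centre of its underside; the straightedge starts on it, its bar along the board's y.
- bowl: Bystander: loose copper bowl, 110 mm across, 45 mm high. Origin at the centre of its underside.
- bell: Bystander: loose bronze hand bell, 84 mm across, 115 mm high. Origin at the centre of its underside.
- lockplate: Bystander: loose iron lock plate lying flat, 75 by 120 mm (y), 6 mm thick, with a round boss to 9 mm. Origin at the centre of its underside.
There are look-alikes about, which are no part of the job. What is shaped like the stand4 but red is not meant. What is shaped like the stand3 but blue is not meant.

How it is judged:
By the outcome, as a careful person would: the job done as asked, in the order asked, and still so for the second after the job is handed in, with the robot touching nothing.
It also fails if it takes over 67 s, if anything falls off the work surface, if the arm or the gripper's body presses on something with over 40 N, if the wrist force passes 120 N, or if a joint passes its speed limit or range.

### The arm

A 6-joint arm with a two-finger parallel gripper is mounted at the origin on the work surface. World frame = base frame: x ahead of the robot, y to its left, z up, the work surface at z = 0. Lengths are in mm, angles in rad, forces in N, time in s.
With the tool pointing down it reaches from about 275 to 825 mm from the base axis. Payload 5.2 kg.
Tool frame: the origin (TCP) lies at the very end of the fingers, on their centre line; the grasp point (between the pads) lies 19 mm behind it; z points along the fingers, y is the direction in which the jaws open and shut (so a half turn about z gives the same grasp; the last joint's range is limited). The gripper opens to 93 mm and grips with 3 to 60 N. Pads are 15 mm wide; open, the fingers measure 128 mm over their backs; the gripper's body (75 mm by 188 mm) begins 65 mm behind the grasp point.
Start: joints at [1.048, 0.259, 1.535, -0, 1.348, -0.203], TCP at [172.885, 522.126, 218.653] pointing down, gripper open.
Joint ranges: [-3.14, 3.14], [-0.91, 2.08], [0.19, 2.58], [-1.22, 4.36], [0.22, 2.71], [-3.12, 3.12]. Speed limits (rad/s): [2.57, 2.57, 3.14, 3.14, 3.14, 3.14].

### API

Orientations are given as [roll, pitch, yaw] about the fixed x, y, z axes, in that order (R = Rz(yaw) Ry(pitch) Rx(roll)).
In Python, from bench import robot gives the robot as it stands. The module is installed in compiled form; this text tells all that it offers. Calls block until the motion is done:
- robot.move_ptp(position, orientation): joint-space move of the TCP to a pose.
- robot.move_linear(position, ori=None, speed=150, f_stop=None): straight line of the TCP; ori=None keeps the orientation; speed is the mean speed in mm/s. With f_stop (N) it stops when the force on the tool has changed by that much, and returns True; else False.
- robot.move_j(angles): joint-space move.
- robot.move_gripper(opening): opening from 0.0 (shut) to 1.0 (fully open); the grip force is fixed at half the most; returns when the fingers have stopped.
- robot.sleep(seconds).
- robot.inverse_kinematics(position, orientation): joint angles nearest the present ones, or None.
- robot.get_image(name): name is "scene" or "top"; returns a dict with "img" (384x512x3 uint8, blue, green, red), "fovy" (degrees; the focal length in pixels is half the picture's height over the tangent of half this angle, whatever the lens; pixels are square), "cx", "cy" (the principal point, pixels), "k1" (the pictures are not rectified: a ray, as slopes to the right and down, at radius r is drawn at 1 + k1 r^2 times it, then the intrinsics apply), "eye" and "orientation" of the camera in the world. Camera axes: x right, y down, z forward; pixel columns grow to the right and rows downward; lengths in mm; the calibration is good to about 2 mm. A picture is of the moment at which its call begins. There is no depth.
A pose or a line that the arm cannot do raises robot.MotionError and nothing moves.
- robot.hand_in(): hands the job in, once; it reports no verdict.
Readings, each from a call of its own:
- robot.current_t(): time.
- robot.current_qpos(): joint angles.
- robot.current_joint_vel(): joint speeds.
- robot.current_joint_efforts(): joint torques, N m.
- robot.current_tcp_pos(): TCP position.
- robot.current_eef_rot(): TCP orientation.
- robot.current_contact_force(): force on the tool from outside, world axes, zero at the start.
- robot.current_ft_torque(): the same for the moment, N m.
- robot.current_gripper_width(): opening from 0.0 (shut) to 1.0 (fully open).
Only numpy, scipy, OpenCV 4.12 (cv2) and the standard library are available. Lean on these libraries where they do the work, as an engineer would, in place of code of your own. Each camera call takes 0.05 s, during which the arm holds its last target.

## Working session

There is one attempt and no reset: what is moved stays moved. The work goes in short steps, each a Python script; the robot and the scene stay as the last script left them, time stands still between calls to the robot, and variables do not carry over. Pictures are saved under pics/ and viewed, and the job is handed in when it is done.

```bash
mkdir -p pics; ls; python3 - <<'E'
from bench import robot
import cv2
for n in ("scene","top"):
    d=robot.get_image(n); cv2.imwrite(f"pics/{n}0.png",d["img"])
    print({k:v for k,v in d.items() if k!="img"})
print(robot.current_t(),robot.current_tcp_pos(),robot.current_eef_rot(),robot.current_contact_force(),robot.current_gripper_width())
E
```

```text
pics
{'fovy': 57.09742508845814, 'cx': 255.1195264454769, 'cy': 192.39518639702533, 'k1': -0.04619884910905413, 'eye': array([1027.56080673,  144.63478391,  835.52505349]), 'orientation': array([-2.5602055 , -0.0060276 ,  1.90444244])}
{'fovy': 56.796439457809214, 'cx': 257.61378307388276, 'cy': 189.17381127197143, 'k1': 0.03403821770953133, 'eye': array([ 376.39993994,  -12.68073068, 1232.58729178]), 'orientation': array([-2.99971869, -0.01235025, -1.56216104])}
0.1 [172.62959889 521.71212998 217.9365931 ] [-3.14004998e+00 -3.50321424e-04  2.82177561e+00] [0.17163695 0.53613946 0.20269161] 1.002644127938647
```

View pics/scene0.png

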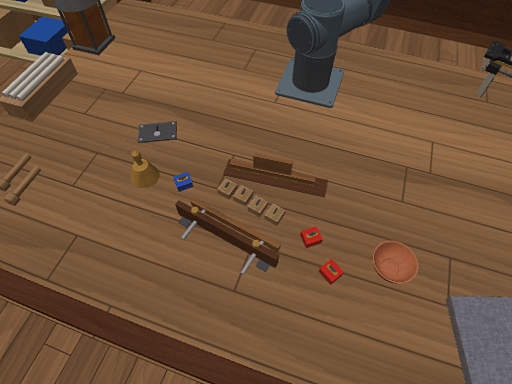

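View pics/top0.png

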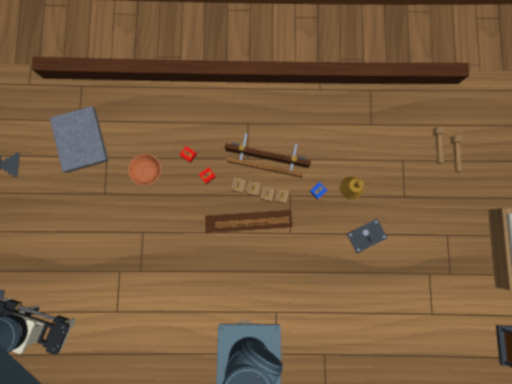

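The top view shows +x going up and +y going left. The stop is near px (268,155), with the rail just in front of it, the four stands at about (238..282,184..196), and the straightedge on its rest at (248,221). The red and blue look-alikes, bowl, bell and plate are to the sides. I'll zoom in.

```bash
python3 - <<'E'
import cv2
t=cv2.imread("pics/top0.png"); cv2.imwrite("pics/top0z.png",cv2.resize(t[130:240,195:335],None,fx=5.6,fy=5.4,interpolation=cv2.INTER_CUBIC))
t=cv2.imread("pics/scene0.png"); cv2.imwrite("pics/scene0z.png",cv2.resize(t[145:280,165:340],None,fx=4.4,fy=4.4,interpolation=cv2.INTER_CUBIC))
E
```

```text
(no output)
```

View pics/top0z.png

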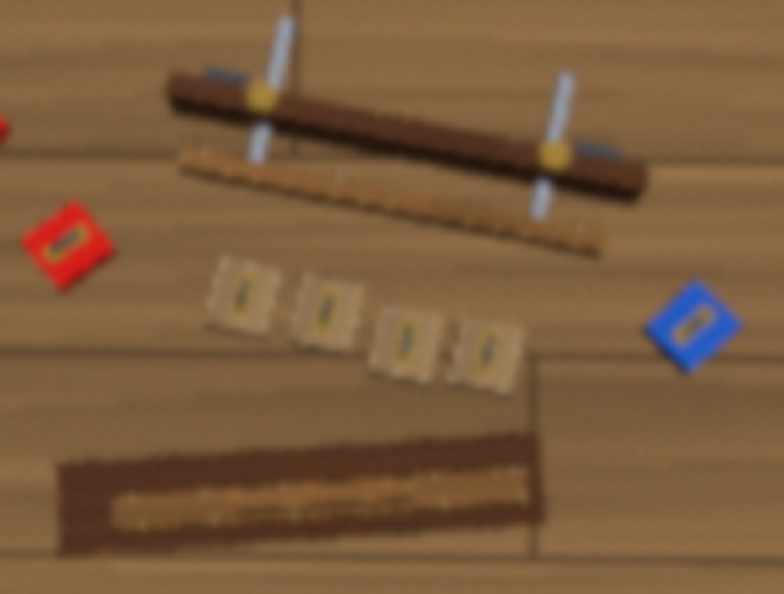

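View pics/scene0z.png

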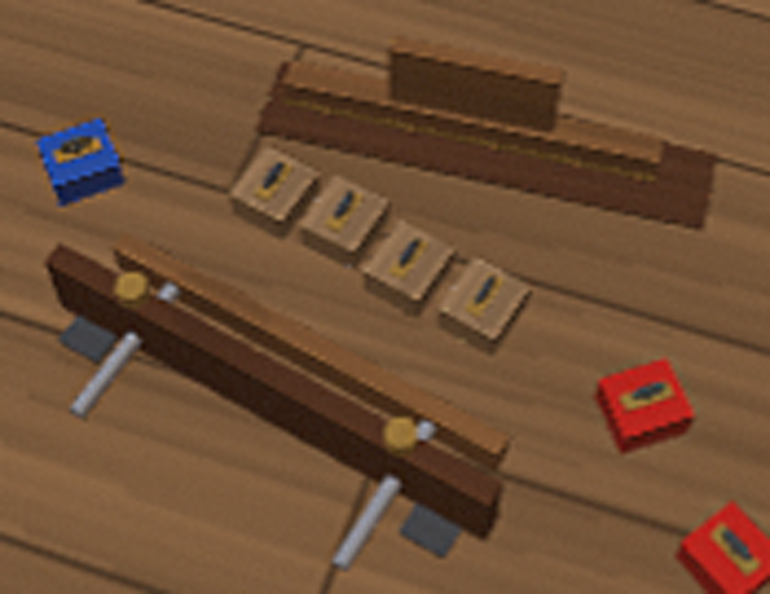

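```bash
cat > h.py <<'E'
import numpy as np, cv2
from scipy.spatial.transform import Rotation as R
def cam(d):
    f=192/np.tan(np.radians(d["fovy"])/2)
    return np.array([[f,0,d["cx"]],[0,f,d["cy"]],[0,0,1]]),np.array([d["k1"],0,0,0]),R.from_euler("xyz",d["orientation"]).as_matrix(),np.array(d["eye"])
def rays(d,p):
    K,D,Rm,e=cam(d)
    u=cv2.undistortPoints(np.array(p,float).reshape(-1,1,2),K,D)[:,0]
    return e,np.c_[u,np.ones(len(u))]@Rm.T
def onz(d,p,z):
    e,r=rays(d,p); return e+r*((z-e[2])/r[:,2])[:,None]
def proj(d,P):
    K,D,Rm,e=cam(d); P=np.array(P,float).reshape(-1,3)
    return cv2.projectPoints((P-e)@Rm,np.zeros(3),np.zeros(3),K,D)[0][:,0]
def ortho(d,z,x0,x1,y0,y1,s=2.0):
    "resample image onto plane z: returns image; px->(x=x1-v/s, y=y1-u/s)"
    u,v=np.meshgrid(np.arange(int((y1-y0)*s)),np.arange(int((x1-x0)*s)))
    P=np.c_[(x1-v/s).ravel(),(y1-u/s).ravel(),np.full(u.size,z)]
    q=proj(d,P).astype(np.float32).reshape(u.shape+(2,))
    return cv2.remap(d["img"],q,None,cv2.INTER_CUBIC)
E
python3 - <<'E'
from bench import robot
import pickle
d={n:robot.get_image(n) for n in("scene","top")}
pickle.dump(d,open("im0.pkl","wb"))
from h import *
t=d["top"]; s=d["scene"]
def zz(l): return [(195+a/5.6,130+b/5.4) for a,b in l]
np.set_printoptions(precision=1,suppress=True)
print("backboard top FL,FR? (z55)",onz(t,zz([(168,78),(645,172),(640,200),(172,105)]),55)[:,:2])
print("rail top ends z27",onz(t,zz([(180,148),(605,235),(602,255),(180,168)]),27)[:,:2])
print("stands z24",onz(t,zz([(244,298),(328,313),(407,345),(488,353)]),24)[:,:2])
print("rest z4",onz(t,zz([(60,465),(538,433),(545,522),(60,553)]),4)[:,:2])
print("bar top z28",onz(t,zz([(113,495),(527,470),(528,502),(113,530)]),28)[:,:2])
print(robot.current_t())
def zs(l): return [(165+a/4.4,145+b/4.4) for a,b in l]
print("scene stands",onz(s,zs([(275,183),(345,212),(411,255),(486,297)]),24)[:,:2])
print("scene rest far corners",onz(s,zs([(258,133),(704,228),(715,155),(285,62)]),4)[:,:2])
print("scene handle top",onz(s,zs([(395,38),(565,72),(561,86),(390,52)]),81)[:,:2])
print("scene back top",onz(s,zs([(62,246),(500,480),(490,505),(50,262)]),55)[:,:2])
for x,y in zz([(400,140),(450,160),(300,185),(300,440),(320,500),(300,260)]): print(t["img"][int(y),int(x)])
E
```

```text
backboard top FL,FR? (z55) [[ 697.4   86.6]
 [ 640.1 -203.2]
 [ 622.2 -199.9]
 [ 680.    83.8]]
rail top ends z27 [[ 658.9   80.6]
 [ 605.  -182.5]
 [ 592.  -180.6]
 [ 645.8   80.3]]
stands z24 [[ 562.3   39.5]
 [ 553.2  -12.2]
 [ 533.2  -60.8]
 [ 528.6 -110.5]]
rest z4 [[ 456.3  151.8]
 [ 479.6 -143. ]
 [ 422.8 -147. ]
 [ 400.6  150.1]]
bar top z28 [[ 436.3  116.2]
 [ 454.3 -133.7]
 [ 434.3 -134.2]
 [ 414.6  115.6]]
0.2
scene stands [[ 529.3 -104.2]
 [ 535.2  -54.9]
 [ 551.3   -5.9]
 [ 564.5   46.4]]
scene rest far corners [[ 483.4 -135.7]
 [ 458.7  160.3]
 [ 400.4  154.3]
 [ 421.6 -140.7]]
scene handle top [[437.  -56.3]
 [427.6  51.7]
 [439.   52.4]
 [448.7 -55.5]]
scene back top [[ 632.1 -197.2]
 [ 688.7   91.4]
 [ 704.3   90.5]
 [ 644.5 -199. ]]
[27 44 72]
[13 24 38]
[ 48  85 122]
[ 62  94 124]
[ 46  83 121]
[ 64  97 128]
```

```bash
python3 - <<'E'
import pickle
from h import *
d=pickle.load(open("im0.pkl","rb"))
for n,z,b in(("top",55,(380,730,-230,180)),("scene",55,(380,730,-230,180)),("top",4,(380,730,-230,180)),("scene",4,(380,730,-230,180))):
    o=ortho(d[n],z,*b,s=1.9); cv2.imwrite(f"pics/o_{n}{z}.png",o)
h=np.hstack
E
```

```text
(no output)
```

View pics/o_top55.png

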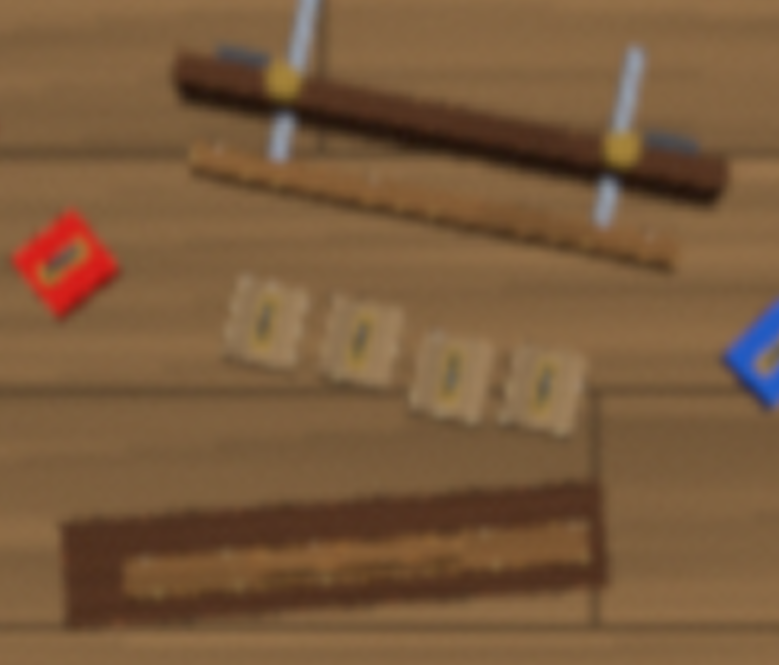

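View pics/o_scene55.png

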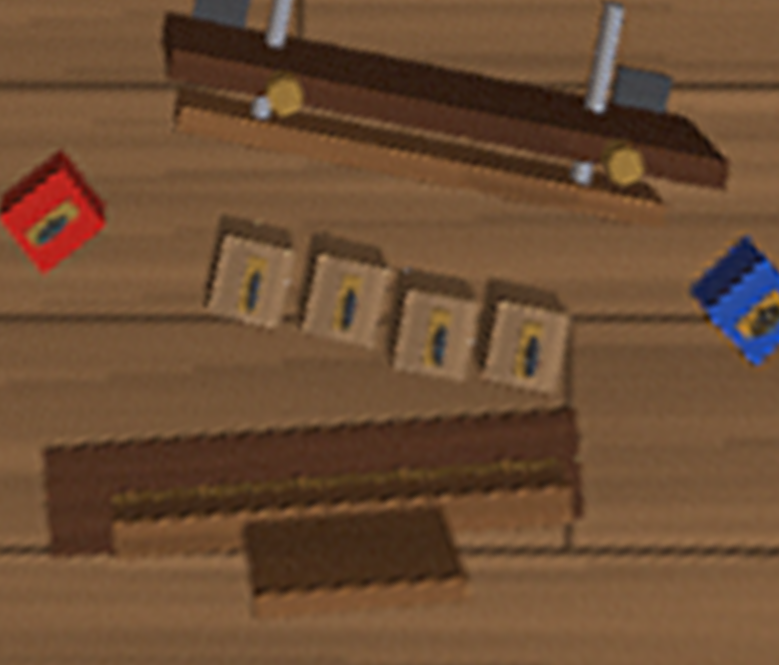

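```bash
cat > edge.py <<'E'
from h import *
B=(380,730,-230,180); S=4.0
def edge(d,z,pA,pB,sign,win=7):
    """fit line to gradient edge near segment pA-pB (x,y world) on plane z; sign +1: brighter toward +x"""
    o=cv2.GaussianBlur(cv2.cvtColor(ortho(d,z,*B,s=S),cv2.COLOR_BGR2GRAY).astype(float),(0,0),3)
    g=-np.gradient(o,axis=0)*sign
    pts=[]
    for t in np.linspace(0.04,.96,80):
        x,y=np.array(pA)*(1-t)+np.array(pB)*t
        u=int((B[3]-y)*S); v=int((B[1]-x)*S); w=int(win*S)
        c=g[v-w:v+w,u]; k=c.argmax()
        if c[k]>0.3: pts.append((B[1]-(v-w+k)/S,B[3]-u/S))
    pts=np.array(pts)
    vx,vy,x0,y0=cv2.fitLine(pts.astype(np.float32),cv2.DIST_HUBER,0,.01,.01).ravel()
    if vy<0: vx,vy=-vx,-vy
    res=(pts[:,0]-x0)*vy-(pts[:,1]-y0)*vx
    return dict(yaw=float(np.arctan2(-vx,vy)),x_at=lambda y:float(x0+(y-y0)*vx/vy),n=len(pts),rms=float(np.median(abs(res))))
E
python3 - <<'E'
import pickle
from edge import *
d=pickle.load(open("im0.pkl","rb")); t,s=d["top"],d["scene"]
def show(n,e,y): print(n,"yaw %.4f x@y=%g: %.1f n%d res %.2f"%(e["yaw"],y,e["x_at"](y),e["n"],e["rms"]))
show("back rear top(z55)",edge(t,55,(702,82),(647,-198),+1),-57)
show("back rear scene(z55)",edge(s,55,(703,88),(647,-200),+1),-57)
show("back front scene",edge(s,55,(688,88),(632,-200),-1),-57)
show("back front top",edge(t,55,(688,88),(632,-200),+1),-57)
show("rail frontbottom scene z27",edge(s,27,(650,75),(598,-175),-1),-50)
show("rail front top z27",edge(t,27,(646,75),(596,-175),+1),-50)
for n,im in(("top",t),("scene",s)):
    show(n+" rest far",edge(im,4,(456,145),(480,-138),+1),0)
    show(n+" rest near",edge(im,4,(400,145),(422,-138),-1),0)
show("bar near top z28",edge(t,28,(415,110),(434,-130),+1),0)
show("bar far top z28",edge(t,28,(436,110),(454,-130),-1),0)
show("bar far scene z28",edge(s,28,(438,110),(454,-130),-1),0)
show("handle far scene z81",edge(s,81,(439,50),(448,-54),-1),0)
show("handle near scene z81",edge(s,81,(427.6,50),(437,-54),1),0)
E
```

```text
back rear top(z55) yaw -0.1932 x@y=-57: 674.9 n78 res 0.95
back rear scene(z55) yaw -0.1561 x@y=-57: 675.8 n64 res 2.22
back front scene yaw -0.2004 x@y=-57: 659.0 n80 res 0.23
back front top yaw -0.1975 x@y=-57: 659.2 n80 res 0.66
rail frontbottom scene z27 yaw -0.1920 x@y=-50: 619.4 n76 res 1.03
rail front top z27 yaw -0.1979 x@y=-50: 623.0 n80 res 0.61
top rest far yaw 0.0767 x@y=0: 470.9 n80 res 0.49
top rest near yaw 0.0888 x@y=0: 410.7 n80 res 1.38
scene rest far yaw 0.0748 x@y=0: 472.4 n80 res 0.30
scene rest near yaw 0.0715 x@y=0: 405.5 n59 res 1.07
bar near top z28 yaw 0.0842 x@y=0: 425.0 n80 res 0.79
bar far top z28 yaw 0.0825 x@y=0: 446.3 n80 res 0.76
bar far scene z28 yaw 0.0821 x@y=0: 444.9 n80 res 0.36
handle far scene z81 yaw 0.0800 x@y=0: 441.2 n80 res 0.29
handle near scene z81 yaw 0.0828 x@y=0: 436.9 n54 res 0.50
```

```bash
python3 - <<'E'
from bench import robot
import numpy as np, math, cv2
np.set_printoptions(precision=3,suppress=True)
o=[math.pi,0,0.082+math.pi/2]
print(robot.inverse_kinematics([435.6,-4.5,160],o))
robot.move_ptp([435.6,-4.5,160],o); robot.move_gripper(0.5)
robot.move_linear([435.6,-4.5,60],o,speed=100)
print(robot.current_tcp_pos(),robot.current_contact_force(),robot.current_gripper_width(),robot.current_t())
for n in("scene","top"): cv2.imwrite(f"pics/{n}1.png",cv2.resize(robot.get_image(n)["img"][130:290,165:345],None,fx=3.7,fy=3.7,interpolation=cv2.INTER_CUBIC))
E
```

```text
[-0.268  0.104  1.88   0.     1.157 -0.35 ]
[436.064  -4.627  60.447] [ 0.179 -0.896  0.538] 0.5048931158972393 4.375
```

View pics/scene1.png

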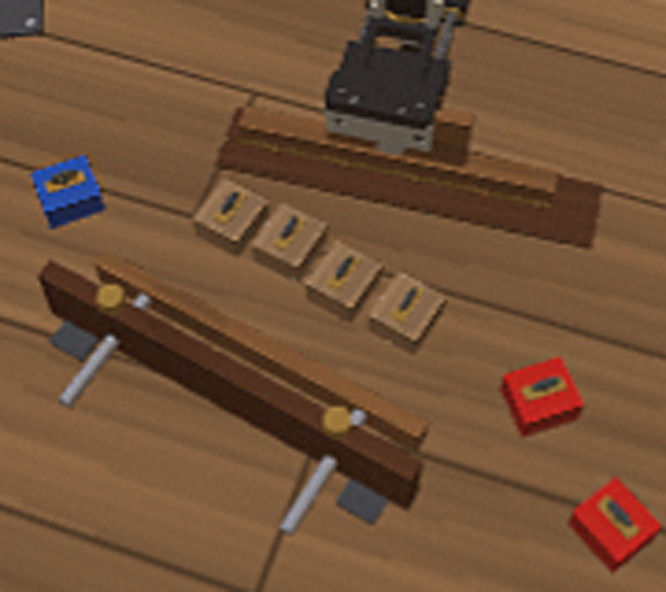

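The fingers straddle the handle near its middle in the scene view, at about crop px (385,140). I'll lower, grip and lift.

```bash
python3 - <<'E'
from bench import robot
import numpy as np, math, cv2
np.set_printoptions(precision=3,suppress=True)
o=[math.pi,0,0.082+math.pi/2]
print(robot.move_linear([435.6,-4.5,35],o,speed=60,f_stop=8))
print(robot.current_tcp_pos(),robot.current_contact_force())
robot.move_gripper(0.0)
print(robot.current_gripper_width()*93,robot.current_tcp_pos(),robot.current_contact_force(),robot.current_ft_torque())
robot.move_linear([435.6,-4.5,55],o,speed=60)
robot.sleep(.3)
print(robot.current_tcp_pos(),robot.current_eef_rot(),robot.current_contact_force(),robot.current_ft_torque(),robot.current_gripper_width()*93,robot.current_t())
import pickle
d={n:robot.get_image(n) for n in("scene","top")};pickle.dump(d,open("im2.pkl","wb"))
for n in d: cv2.imwrite(f"pics/{n}2.png",cv2.resize(d[n]["img"][130:290,165:345],None,fx=3.7,fy=3.7,interpolation=cv2.INTER_CUBIC))
E
```

```text
False
[435.414  -4.463  34.705] [-0.357  0.07   0.364]
12.070467322350023 [435.797  -4.541  35.117] [ 0.78   1.055 -0.022] [-0.079 -0.068 -0.021]
[435.353  -4.435  54.733] [-3.141 -0.     1.653] [ 0.15   0.882 -2.403] [-0.07   0.01   0.023] 11.841454571685931 6.4667
```

View pics/scene2.png

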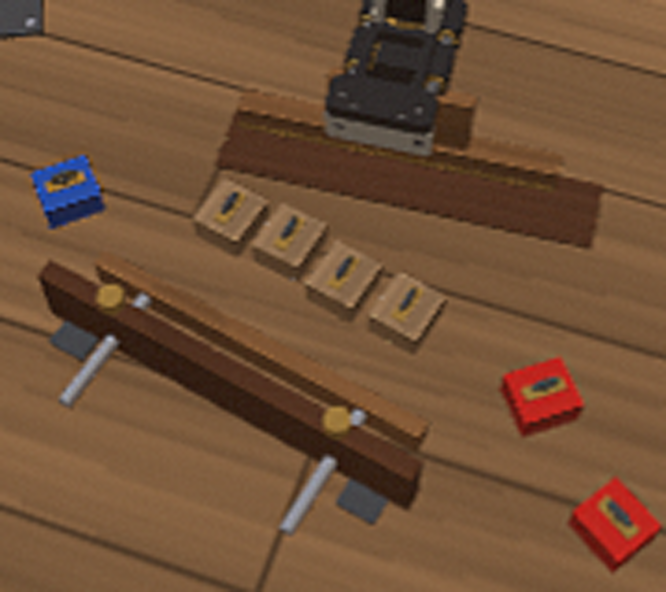

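View pics/top2.png

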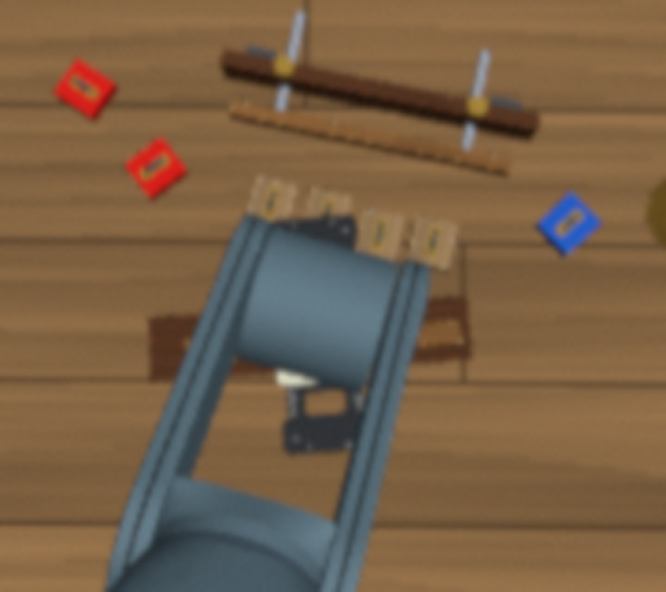

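Straightedge held: width is 12 mm and the load dropped about 2.5 N. Next is the pre-push pose behind the row, square to the rail.

```bash
cat > p.py <<'E'
from bench import robot
import numpy as np, math, cv2
np.set_printoptions(precision=3,suppress=True)
YAW=-0.198
O=np.array([659.,-57.])
def pose(sx,sy,z,yaw=YAW):
    c,s=math.cos(YAW),math.sin(YAW)
    p=O+sx*np.array([c,s])+sy*np.array([-s,c])
    return [p[0],p[1],z],[math.pi,0,yaw+math.pi/2]
def sens(n=10):
    F=[];T=[]
    for _ in range(n):
        F.append(robot.current_contact_force());T.append(robot.current_ft_torque());robot.sleep(.02)
    F=np.mean(F,0);T=np.mean(T,0)
    c,s=math.cos(YAW),math.sin(YAW)
    return np.array([F[0]*c+F[1]*s,-F[0]*s+F[1]*c,F[2]]),T
def sx():
    p=np.array(robot.current_tcp_pos())[:2]-O
    return p@[math.cos(YAW),math.sin(YAW)], p@[-math.sin(YAW),math.cos(YAW)]
E
python3 - <<'E'
from p import *
p,o=pose(-175,0,60); robot.move_linear(p,o,speed=80)
p,o=pose(-172,0,38); robot.move_linear(p,o,speed=60)
robot.sleep(.3)
F,T=sens(); print(F,T,sx(),robot.current_tcp_pos(),robot.current_t())
np.save("tare.npy",np.r_[F,T])
d=robot.get_image("scene");cv2.imwrite("pics/scene3.png",cv2.resize(d["img"][130:290,165:345],None,fx=3.7,fy=3.7,interpolation=cv2.INTER_CUBIC))
E
```

```text
[ 0.231  0.175 -2.895] [-0.073  0.094 -0.004] (np.float64(-171.912073200018), np.float64(0.005961770748539224)) [490.448 -23.178  38.162] 8.3917
```

View pics/scene3.png

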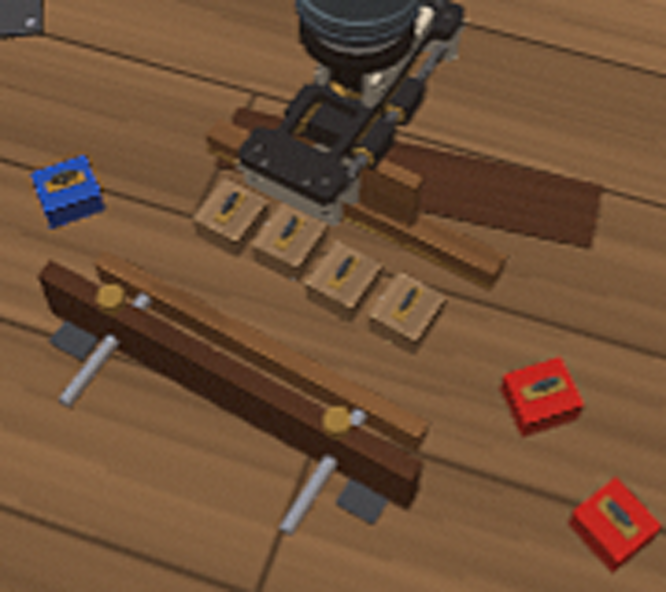

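The bar is parallel to the rail and sits about 8 mm too far to +y: it overhangs the row by about 12 mm at stand1 (crop px 208,130) and about 30 mm at stand4 (500,265). I'll shift it and push in steps, logging force and moment.

```bash
python3 - <<'E'
from p import *
tare=np.load("tare.npy")
p,o=pose(-172,-8,38); robot.move_linear(p,o,speed=40)
for x,v in((-150,30),(-140,20),(-130,20),(-120,20),(-112,20),(-106,15),(-102,10)):
    p,o=pose(x,-8,38); st=robot.move_linear(p,o,speed=v,f_stop=9)
    F,T=sens(4); print(x,st,F-tare[:3],T-tare[3:],np.round(sx(),2),round(robot.current_t(),2))
    if st: break
d=robot.get_image("scene");cv2.imwrite("pics/scene4.png",cv2.resize(d["img"][130:290,165:345],None,fx=3.7,fy=3.7,interpolation=cv2.INTER_CUBIC))
E
```

```text
-150 False [-0.411  0.284  0.357] [ 0.008 -0.012 -0.008] [-150.07   -7.96] 9.74
-140 False [-3.992 -0.454  0.642] [0.104 0.673 0.044] [-140.39   -7.97] 10.46
-130 False [-0.42  -0.051 -0.529] [0.003 0.043 0.013] [-129.05   -8.09] 11.18
-120 False [-1.069 -0.68  -0.537] [0.043 0.208 0.018] [-119.53   -8.03] 11.89
-112 False [-1.113  0.082 -0.573] [0.05  0.172 0.018] [-111.4    -8.04] 12.51
-106 False [-2.175 -0.042 -0.774] [0.086 0.264 0.076] [-105.58   -8.  ] 13.12
-102 False [-1.821  0.182 -0.377] [0.116 0.377 0.035] [-101.72   -7.98] 13.74
```

View pics/scene4.png

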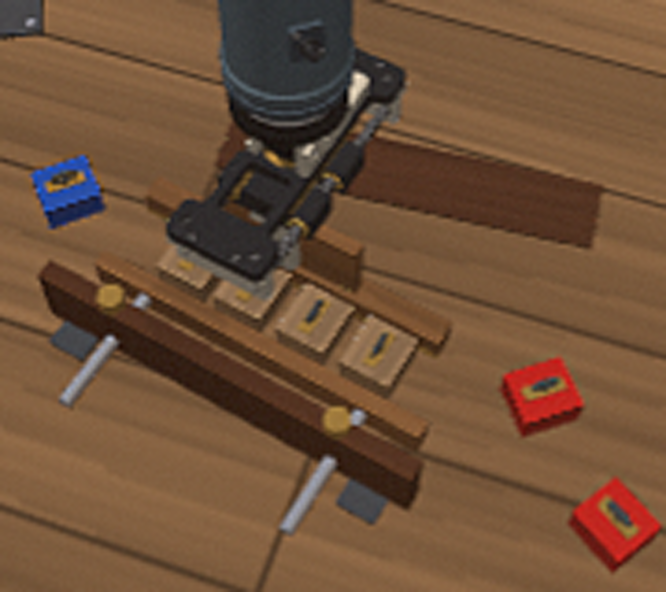

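Four stands are now against the bar with a drag of about 2 N, and stand4's face is still short of the rail. I'll continue slowly until the rail is felt.

```bash
python3 - <<'E'
from p import *
tare=np.load("tare.npy")
x=-102
while x<-60:
    x+=2; p,o=pose(x,-8,38); st=robot.move_linear(p,o,speed=8,f_stop=6)
    F,T=sens(4); print(x,st,F-tare[:3],T-tare[3:],np.round(sx(),2),round(robot.current_t(),2))
    if st or F[0]-tare[0]<-6: break
E
```

```text
-100 False [-3.004 -0.131 -0.029] [0.137 0.514 0.043] [-99.9  -8. ] 14.26
-98 False [-2.352  0.439 -0.405] [0.12  0.366 0.056] [-97.64  -8.  ] 14.72
-96 False [-2.96   0.056 -0.827] [0.135 0.456 0.057] [-95.82  -8.01] 15.19
-94 False [-2.645  0.039 -0.609] [0.113 0.407 0.047] [-93.71  -8.  ] 15.66
-92 False [-4.082 -0.005  1.338] [ 0.173  0.689 -0.067] [-92.05  -7.95] 16.12
-90 True [ 0.103  0.013 -0.145] [-0.017 -0.003  0.016] [-93.67  -7.78] 16.46
```

```bash
python3 - <<'E'
from p import *
tare=np.load("tare.npy")
for x in (-92.5,-92,-91.7,-91.4,-91.1,-90.8,-90.5,-90.2,-89.9,-89.6):
    p,o=pose(x,-8,38); robot.move_linear(p,o,speed=6)
    F,T=sens(5); print(x,F-tare[:3],T-tare[3:],np.round(sx(),2),round(robot.current_t(),2))
    if F[0]-tare[0]<-9: break
E
```

```text
-92.5 [-0.223 -0.234  0.245] [ 0.007 -0.022  0.012] [-92.55  -7.99] 17.27
-92 [-0.668  0.108  0.216] [ 0.045  0.075 -0.036] [-92.14  -8.  ] 17.61
-91.7 [-1.556  0.147  0.784] [ 0.077  0.308 -0.083] [-92.05  -7.95] 17.94
-91.4 [-4.434 -0.305  1.961] [ 0.093  0.729 -0.068] [-92.04  -7.95] 18.27
-91.1 [-5.498 -0.361  2.605] [ 0.154  0.971 -0.074] [-92.02  -7.95] 18.61
-90.8 [-6.207 -0.228  3.315] [ 0.159  1.065 -0.089] [-91.98  -7.97] 18.94
-90.5 [-6.254 -0.519  3.138] [ 0.153  1.238 -0.058] [-91.98  -7.95] 19.27
-90.2 [-7.228 -0.726  3.523] [ 0.176  1.336 -0.059] [-91.97  -7.95] 19.61
-89.9 [-7.78  -0.792  3.654] [ 0.194  1.445 -0.069] [-91.97  -7.91] 19.94
-89.6 [-8.207 -0.534  4.716] [ 0.212  1.565 -0.043] [-91.95  -7.91] 20.27
```

Rail felt: the bar stops at stop-x = -92.0 and the force rises about 2–3 N per mm. The moment is only about -0.05 N·m, so the press is nearly central. I'll go up to about 13 N (the drag is about 2.5 N) and hold.

```bash
python3 - <<'E'
from p import *
tare=np.load("tare.npy")
x=-89.6
while x<-84:
    x+=.3; p,o=pose(x,-8,38); robot.move_linear(p,o,speed=6)
    F,T=sens(5); print(round(x,1),F-tare[:3],T-tare[3:],np.round(sx(),2),round(robot.current_t(),2))
    if F[0]-tare[0]<-12.2: break
for k in range(7):
    F,T=sens(10); print("hold",F-tare[:3],T-tare[3:],np.round(sx(),2),round(robot.current_t(),2))
d=robot.get_image("scene");cv2.imwrite("pics/scene5.png",cv2.resize(d["img"][150:270,165:315],None,fx=4.8,fy=4.8,interpolation=cv2.INTER_CUBIC))
E
```

```text
-89.3 [-9.338 -0.611  4.75 ] [ 0.231  1.684 -0.05 ] [-91.92  -7.9 ] 20.61
-89.0 [-9.737 -0.582  5.018] [ 0.228  1.823 -0.075] [-91.91  -7.92] 20.94
-88.7 [-10.168  -0.736   5.569] [ 0.236  1.891 -0.05 ] [-91.91  -7.9 ] 21.27
-88.4 [-10.428  -0.984   5.622] [ 0.229  2.032 -0.074] [-91.9   -7.89] 21.61
-88.1 [-11.374  -1.23    6.094] [ 0.264  2.159 -0.09 ] [-91.88  -7.89] 21.94
-87.8 [-12.138  -0.897   6.976] [ 0.27   2.258 -0.058] [-91.86  -7.88] 22.27
-87.5 [-12.36   -1.329   6.487] [ 0.269  2.412 -0.094] [-91.85  -7.86] 22.61
hold [-12.338  -0.998   6.943] [ 0.283  2.389 -0.069] [-91.86  -7.86] 22.77
hold [-12.413  -1.045   6.673] [ 0.286  2.385 -0.072] [-91.87  -7.86] 22.94
hold [-12.643  -0.963   6.679] [ 0.272  2.393 -0.064] [-91.89  -7.86] 23.11
hold [-12.77   -1.18    7.089] [ 0.271  2.379 -0.071] [-91.88  -7.86] 23.27
hold [-12.662  -1.197   6.661] [ 0.276  2.381 -0.078] [-91.87  -7.86] 23.44
hold [-12.532  -1.232   6.717] [ 0.274  2.39  -0.07 ] [-91.83  -7.86] 23.61
hold [-12.568  -0.796   6.566] [ 0.268  2.401 -0.079] [-91.86  -7.89] 23.77
```

View pics/scene5.png

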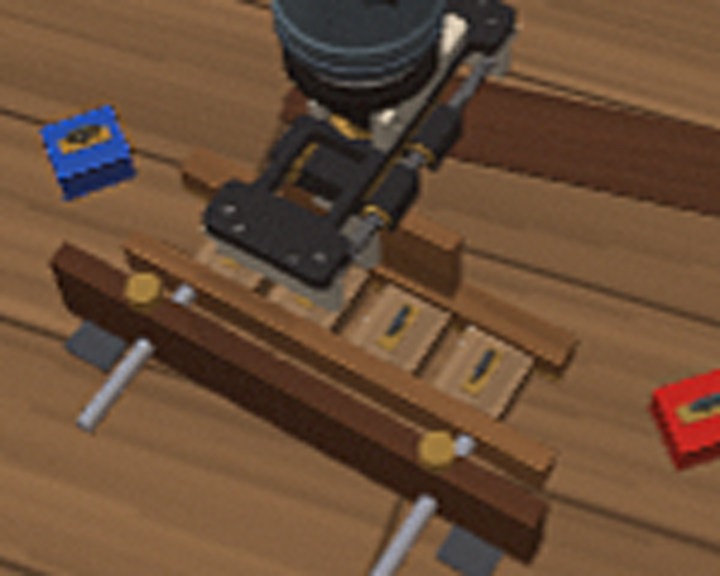

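The row reads straight against the rail in the scene view, with the stand faces hidden behind it and the bar parallel. The press held at 12.5 N for 1.3 s. Next I back off, lift and look.

```bash
python3 - <<'E'
from p import *
import pickle
tare=np.load("tare.npy")
p,o=pose(-95,-8,38); robot.move_linear(p,o,speed=15)
p,o=pose(-125,-8,38); robot.move_linear(p,o,speed=50)
p,o=pose(-150,-8,75); robot.move_linear(p,o,speed=80)
yr=0.076
p=[435.6,-4.5,75]; robot.move_linear(p,[math.pi,0,yr+math.pi/2],speed=100)
robot.sleep(.2)
F,T=sens(); print(F-tare[:3],T-tare[3:],robot.current_tcp_pos(),robot.current_gripper_width()*93,robot.current_t())
d={n:robot.get_image(n) for n in("scene","top")};pickle.dump(d,open("im6.pkl","wb"))
cv2.imwrite("pics/scene6.png",cv2.resize(d["scene"]["img"][130:280,165:345],None,fx=4,fy=4,interpolation=cv2.INTER_CUBIC))
cv2.imwrite("pics/top6.png",cv2.resize(d["top"]["img"][130:240,195:335],None,fx=5.6,fy=5.4,interpolation=cv2.INTER_CUBIC))
E
```

```text
[-0.149 -0.015 -0.17 ] [-0.007 -0.049 -0.005] [435.773  -4.614  74.953] 11.787975098460564 27.2583
```

View pics/scene6.png

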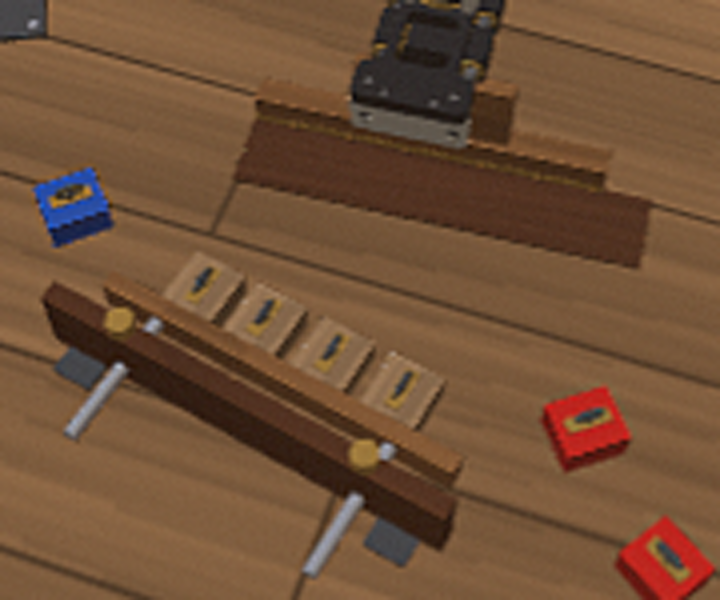

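View pics/top6.png

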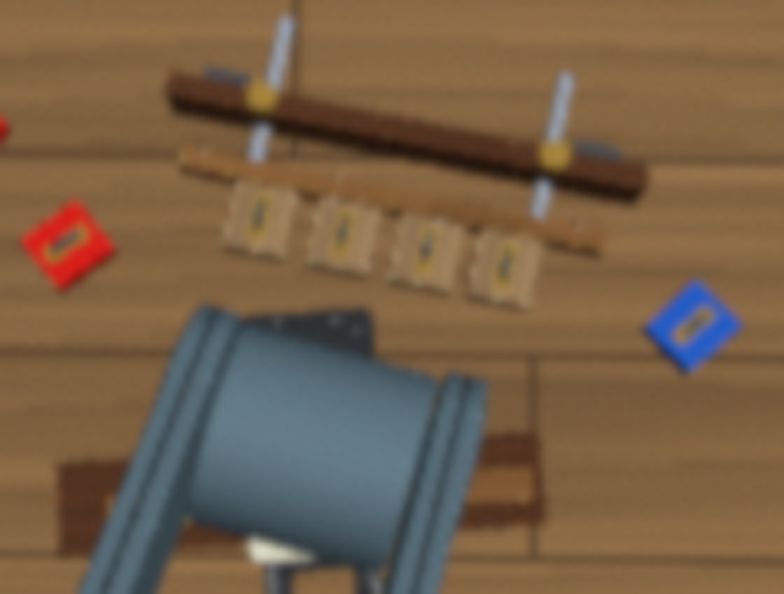

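All four stands sit against the rail in both views, upright and in line (top crop px 260–505, 217–268). I'll check that numerically by fitting each stand's near edge before putting the straightedge down.

```bash
python3 - <<'E'
import pickle
from edge import *
import math
from p import O,YAW
d=pickle.load(open("im6.pkl","rb")); t,s=d["top"],d["scene"]
c,sn=math.cos(YAW),math.sin(YAW)
W=lambda x,y:(O[0]+x*c-y*sn,O[1]+x*sn+y*c)
def near(im,z,x0,x1,yr,sgn):
    xs=np.arange(x0,x1,.25); ys=np.arange(*yr,.5)
    X,Y=np.meshgrid(xs,ys); P=np.c_[O[0]+(X*c-Y*sn).ravel(),O[1]+(X*sn+Y*c).ravel(),np.full(X.size,z)]
    q=proj(im,P).astype(np.float32).reshape(X.shape+(2,))
    o=cv2.remap(cv2.cvtColor(im["img"],cv2.COLOR_BGR2GRAY),q,None,cv2.INTER_LINEAR).astype(float).mean(0)
    g=np.gradient(cv2.GaussianBlur(o[None],(0,0),4)[0])*sgn
    k=g.argmax(); return xs[k]
for n,im,oy in(("top",t,-6),("scene",s,0)):
    for yc in(-78,-26,26,78):
        y=yc+oy; print(n,yc,[near(im,24,-92,-68,(a,a+12),1) for a in(y-13,y+1)])
e=edge(t,27,(646,75),(596,-175),+1); print(e["yaw"],e["x_at"](-50))
for y in(-100,-50,0,50,100):  # rail rear/top edge free part irrelevant; rail back edge
    print("rail rear top/scene",y,near(t,27,-36,-18,(y-8,y+8),1),near(s,27,-36,-18,(y-8,y+8),-1))
E
```

```text
top -78 [np.float64(-81.5), np.float64(-81.75)]
top -26 [np.float64(-80.75), np.float64(-81.75)]
top 26 [np.float64(-80.5), np.float64(-81.5)]
top 78 [np.float64(-80.75), np.float64(-81.75)]
scene -78 [np.float64(-83.0), np.float64(-83.25)]
scene -26 [np.float64(-82.75), np.float64(-82.75)]
scene 26 [np.float64(-82.75), np.float64(-82.25)]
scene 78 [np.float64(-82.5), np.float64(-83.0)]
-0.199088916182518 623.0902099609375
rail rear top/scene -100 -33.75 -25.25
rail rear top/scene -50 -21.5 -25.25
rail rear top/scene 0 -34.25 -25.0
rail rear top/scene 50 -34.25 -24.75
rail rear top/scene 100 -34.25 -25.25
```

The near faces of all four are within about 0.5 mm of one line and parallel to the rail (-81 to -83 in the two views, -82 expected). Now I'll lay the straightedge down, recentred on the board. First I check its angle in the hand.

```bash
python3 - <<'E'
from p import *
import pickle
from edge import edge
d=pickle.load(open("im6.pkl","rb"))["scene"]
e=edge(d,68,(438,60+40),(454,-120),-1); print("bar yaw in hand",e["yaw"],e["x_at"](0),e["rms"])
tare=np.load("tare.npy"); o=[math.pi,0,0.076+math.pi/2]; x,y=440.3,6.9
robot.move_linear([x,y,60],o,speed=80); robot.move_linear([x,y,37],o,speed=40)
for z in np.arange(36.5,33.5,-.4):
    robot.move_linear([x,y,z],o,speed=8); F,T=sens(5); print(round(z,1),F-tare[:3],T-tare[3:])
    if F[2]-tare[2]>2: break
print(robot.current_tcp_pos(),robot.current_t())
d=robot.get_image("scene");cv2.imwrite("pics/scene7.png",cv2.resize(d["img"][130:280,165:345],None,fx=4,fy=4,interpolation=cv2.INTER_CUBIC))
E
```

```text
bar yaw in hand 0.08043261617422104 444.7168884277344 1.1431441999739036
36.5 [-0.201 -0.084 -0.302] [-0.009 -0.026  0.008]
36.1 [-0.401 -0.57  -0.125] [ 0.016 -0.032  0.002]
35.7 [-0.089  0.17  -0.113] [ 0.007 -0.022  0.007]
35.3 [ 0.055 -0.277 -0.197] [ 0.005 -0.024 -0.003]
34.9 [-1.367 -0.106  4.489] [0.017 0.187 0.003]
[440.385   6.873  35.105] 30.1417
```

View pics/scene7.png

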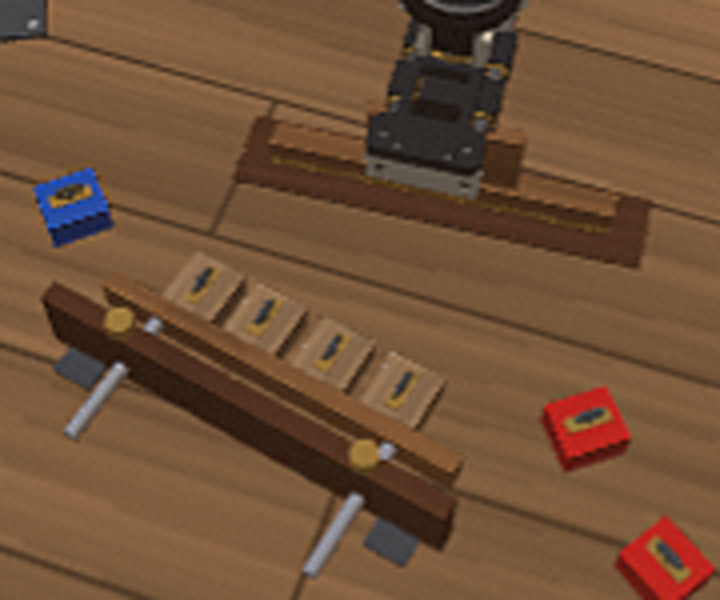

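The bar is centred on the board with about equal margins at both ends (crop px 270 and 617), and the board is carrying it (+4.5 N). Next I open the gripper, rise and check the angle.

```bash
python3 - <<'E'
from p import *
import pickle
from edge import edge
o=[math.pi,0,0.076+math.pi/2]; x,y=440.3,6.9
robot.move_linear([x,y,35.2],o,speed=8)
robot.move_gripper(0.5)
robot.move_linear([x,y,150],o,speed=80)
robot.move_ptp([300,250,220],[math.pi,0,2.4])
robot.sleep(.3); print(robot.current_t())
d={n:robot.get_image(n) for n in("scene","top")};pickle.dump(d,open("im8.pkl","wb"))
cv2.imwrite("pics/top8.png",cv2.resize(d["top"]["img"][130:240,195:335],None,fx=5.6,fy=5.4,interpolation=cv2.INTER_CUBIC))
cv2.imwrite("pics/scene8.png",cv2.resize(d["scene"]["img"][110:290,120:430],None,fx=2.5,fy=2.5,interpolation=cv2.INTER_CUBIC))
for n in d:
    m=d[n]
    for nm,z,a,b,s in(("rest far",4,(456,145),(480,-138),1),("bar far",28,(442,118),(460,-115),-1),("handle far",81,(442,58),(450,-42),-1)):
        if n=="top" and z==81: continue
        e=edge(m,z,a,b,s); print(n,nm,"%.4f %.1f %.2f"%(e["yaw"],e["x_at"](0),e["rms"]))
E
```

```text
34.1917
scene rest far 0.0745 472.5 0.27
scene bar far 0.0758 449.5 0.31
scene handle far 0.0740 445.8 0.31
top rest far 0.0783 470.7 0.53
top bar far 0.0738 451.0 0.80
```

View pics/top8.png

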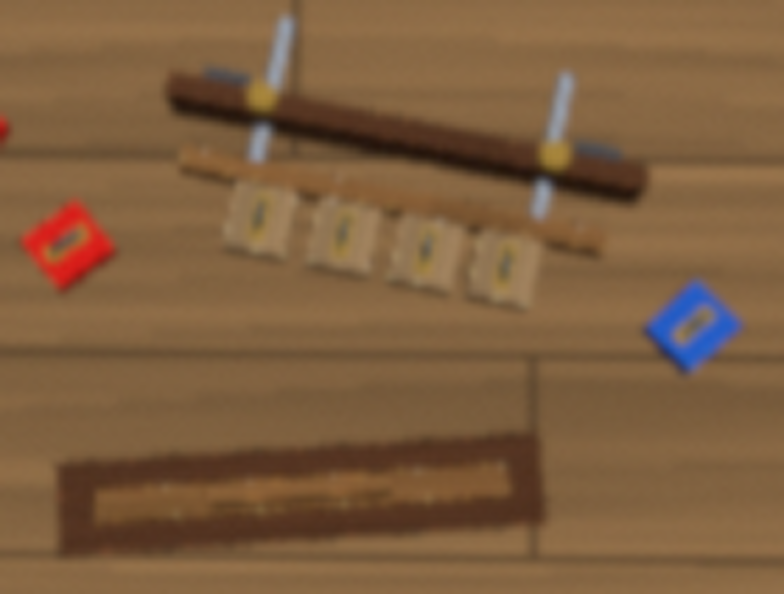

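View pics/scene8.png

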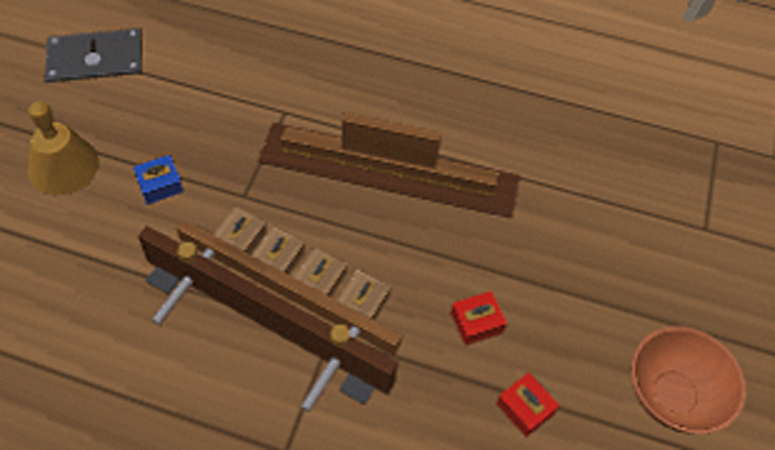

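The straightedge lies centred and square on the board, the row is still home, the bystanders haven't moved, and the robot is clear.

```bash
python3 -c "
from bench import robot
robot.hand_in(); print(robot.current_t())"
```

```text
the job is handed in; nothing more can be done
the job is handed in; nothing more can be done
```

The job is done and handed in, with about 34 s of the 67 s used when I last read the clock. I gripped the straightedge by its handle and pushed the four stands home against the rail. After the press I laid it back on its rest board, let go and moved the arm clear.

- **Press:** the row went solid with its near faces 82 mm before the stop's origin. I held it at about 12.5 N for 1.3 s. The highest pressing force I logged was 12.8 N; readings were averaged and taken between steps.
- **Alignment under load:** the turning moment about the vertical was only about -0.07 N·m, so the press was nearly central on the row.
- **Row afterwards:** before I put the straightedge down, all four near faces lay within about 0.5 mm of one line, parallel to the rail. They read -81 and -83 mm in the two views. In the final pictures the row is unchanged and upright, and the bowl, bell and lock plate look undisturbed.
- **Straightedge:** it lies flat and centred on the board. Its angle is within about 0.005 rad of the board's: 0.076 against 0.075 rad in the scene view, and 0.074 against 0.078 rad in the top view.

Three readings did not fit neatly:
- The two cameras disagreed by up to about 6 mm in y, so I used the average of the two.
- An upward force of about 7 N appeared on the tool during the press. I did not find the cause, and it went away when I backed off.
- When I first met the rail, the force-limited move stopped and sprang back about 1.5 mm. I did the press itself in small position steps instead.

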